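Turn the socket carousel to the deep socket and hold it

ROBOT

A 6-joint arm with a two-finger parallel gripper is mounted at the origin on the work surface. World frame = base frame: x ahead of the robot, y to its left, z up, the work surface at z = 0. Lengths are in m, angles in rad, forces in N, time in s.
With the tool pointing down it reaches from about 0.35 to 0.975 m from the base axis. Payload 4.9 kg.
Tool frame: the origin (TCP) lies midway between the tips of the shut fingers; the grasp point (between the pads) lies 19 mm behind it; z points along the fingers, y is the direction in which the jaws open and shut (so a half turn about z gives the same grasp; the last joint's range is limited). The gripper opens to 85 mm and grips with 20 to 120 N. Pads are 22 mm wide; open, the fingers measure 114 mm over their backs; the gripper's body (76 mm by 85 mm) begins 54 mm behind the grasp point. The pads swing forward as they close: fully open they stand 13 mm farther back than shut.
Start: joints at [1.028, 0.053, 1.613, -0, 1.476, -0.119], TCP at [0.257, 0.57, 0.231] pointing down, gripper open.
Joint ranges: [-3.01, 3.01], [-1.01, 2.22], [0.06, 2.58], [-1.02, 4.17], [0.09, 2.62], [-3.14, 3.14]. Speed limits (rad/s): [2.57, 2.57, 3.14, 3.14, 3.14, 3.14].

INTERFACE

Orientations are given as a rotation vector (axis times angle).
In Python, from station import ctrl gives the robot as it stands.
- The arm moves only by the tool play_rows, never from a script. Its argument "motion" is a list that holds one entry, the list of rows, each a list of 7 numbers: the closure, from -1 (fully open) to 1 (shut), then the shift along the tool's x, y, z in cm, then the turn, a rotation vector about the tool's x, y, z in degrees. A call has 1 to 20 rows; each row is the pose to reach, as a shift and turn from the pose measured when the call began, along the tool's axes at that moment; what a row does not reach only later rows make up. A row lasts 1/8 s, in which the tool goes at most 62.5 mm and 10.7 degrees, less where a joint would pass 70% of its speed; a pose out of reach is approached as far as the arm can. A call with a gripper value outside its range is refused whole. The fingers move at their own pace and stop on an object; "newtons" is the grip in N (left out, the last holds). Time passes only in rows, so rows that repeat a pose let the fingers close. It gives the time, the measured TCP pose, the force and the opening at its end, in the units of the state.
- ctrl.get_obs(): the state, without advancing time (a new reading comes with each control period).
- ctrl.get_image(name): name is "side" or "top" or "wrist"; returns a dict with "color" (400x640x3 uint8, red, green, blue), "mtx" (3x3 intrinsics, pixels), "T" (4x4, takes a point from camera to world coordinates). Camera axes: x right, y up, looking along -z (the intrinsics and any distortion apply to the point x, -y, -z); pixel columns grow to the right and rows downward; lengths in m; the calibration is good to about 2 mm. The wrist camera is an equidistant fisheye: a pixel r from the principal point sees the ray r / f radians off the axis. A picture is of the moment at which its call begins. There is no depth.
- ctrl.finish_job(): hands the job in, once; it reports no verdict.
The state is a dict: "t": time; "q": joint angles; "dq": joint speeds; "effort": joint torques, N m; "tool_pos": TCP position; "tool_rot": TCP orientation; "contact_force": force on the tool from outside, world axes, zero at the start; "wrist_torque": the same for the moment, N m; "opening": finger opening in m.
Only numpy, scipy, OpenCV 4.12 (cv2) and the standard library are available. Lean on these libraries where they do the work, as an engineer would, in place of code of your own. Each camera call takes 0.05 s, during which the arm holds its last target.

TASK

Pull the black spring knob of the socket carousel straight up to its stop to lift the brake and, keeping it up all the way, swing the turntable round by it until the one deep (tallest) socket stands in line with the fixed pointer of the foot. Finish while still gripping the knob, pulled right up, and holding the turntable still there; leave all sockets standing on their posts and do not shift the spray can, jar or wrench beside the carousel.

Things in the scene. Friction and masses are not known exactly. Their poses are not given: they have to be found in the camera images.
- carousel_base: Fixed foot of the socket carousel: dark steel disc, 240 mm across, 22 mm high, on the bench, turned up to 0.35 rad either way. Origin: on the turntable's axis at bench height; z up; its -x axis points along the pointer. It never moves.
- pointer_tip (a point): Inner tip of the fixed aluminium pointer, 149 mm from the axis along the foot's -x, 47 mm above the bench: a thin finger pointing inwards from a 50 mm high upright on a tongue (30 mm wide, 10 mm high) that runs from the foot out to 190 mm from the axis. Never moves.
- front_seat (a point): Point fixed to the foot, in line with the pointer: 105 mm from the axis along the foot's -x, 42 mm above the bench (on the level of the turntable's upper face). The deep socket's origin must come here.
- turntable (a joint): Turntable angle, rad: 0 at the start, grows counter-clockwise from above, 1.9 either way. Grey disc 270 mm across, top face at 42 mm; hub 75 mm high; 7 posts (12 mm thick, 22 high) 105 mm from the axis, four with sockets, a bare one at the pointer. The deep socket starts 0.70 or 1.31 rad either side of the pointer. Free (0.1 Nm) with the knob up, braked (10 N at the knob) when down.
- stop_knob: Round black knob on the turntable, 28 mm thick, 42 mm high. Origin: its middle, 75 mm from the turntable's axis, 107 mm above the bench when down; starts at the foot's +x, on the side away from the pointer. Below it a sleeve, 28 mm thick, up to 84 mm. Pulls up 20 mm to a stop against a spring (8 to 12 N), drops if let go; counts as up from 16 mm. Turns with the turntable, not on its own.
- deep_socket: The deep socket: plain steel tube 28 mm thick and 80 mm tall, about twice as tall as the other three. Loose, upright over a post of the turntable, standing on its upper face. Origin: centre of its underside, 42 mm above the bench, 105 mm from the turntable's axis; z up.
- socket_a: Short steel socket 30 mm thick, 38 mm tall, loose over a post of the turntable. Origin: centre of its underside, z up.
- socket_b: Short steel socket 34 mm thick, 40 mm tall, loose over a post of the turntable. Origin: centre of its underside, z up.
- socket_c: Short steel socket 26 mm thick, 36 mm tall, loose over a post of the turntable. Origin: centre of its underside, z up.
- spray_can: Plain aluminium spray can, 60 mm across, 190 mm tall, loose, upright on the bench behind and right of the carousel, at least 215 mm from its axis. Origin: centre of its underside.
- bolt_jar: Clear jar with steel cap, 64 mm across, 85 mm tall, loose on the bench left of the carousel. Origin: centre of its underside.
- wrench: Steel wrench, 190 mm long, lying loose on the bench right of the carousel. Origin: under its middle, x along it.
Not all that is in view belongs to the job. What is shaped like the deep_socket but green is not meant.

How it is judged:
On the way:
1. the knob is pulled up to its stop before the turntable is turned (z of stop_knob in the frame of carousel_base above 0.123 m and distance of deep_socket from where it was at the start of the episode below 0.02 m), for 0.2 s.
At the end, for the whole second after the job is handed in: The deep socket stands upright on its post within 12 mm of the front seat (in line with the pointer, about 6.5 degrees either way); the fingers still grip the knob (over 3 N) and hold it at least 16 mm of its 20 mm up; the turntable is still (below 0.06 rad/s) (horizontal distance between deep_socket and front_seat below 0.012 m and z of stop_knob in the frame of carousel_base above 0.123 m and contact force between the fingers and stop_knob above 3 N and velocity of joint turntable between -0.06 and 0.06 rad/s and angle between deep_socket's own z axis and vertical below 0.12 rad and height (world z) of deep_socket between 0.036 and 0.048 m); the arm keeps its last pose, push and grip.
It fails at once if the knob is let down (below 6 mm) while the deep socket is neither near its start nor near the pointer (30 mm) (z of stop_knob in the frame of carousel_base below 0.113 m and distance of deep_socket from where it was at the start of the episode above 0.03 m and horizontal distance between deep_socket and front_seat above 0.03 m).
It fails at once if a socket is lifted, tipped or knocked off its post (height (world z) of any of deep_socket, socket_a, socket_b, socket_c above 0.056 m or height (world z) of any of deep_socket, socket_a, socket_b, socket_c below 0.032 m or angle between any of deep_socket, socket_a, socket_b, socket_c's own z axis and vertical above 0.3 rad).
It fails at once if the can, jar or wrench is shifted by more than 30 mm (distance of any of spray_can, bolt_jar, wrench from where it was at the start of the episode above 0.03 m).
It also fails if it takes over 35 s, if anything falls off the work surface, if the arm or the gripper's body presses on something with over 40 N, if the wrist force passes 120 N, or if a joint passes its speed limit or range.

## Working session

There is one attempt and no reset: what is moved stays moved. The work goes in short steps, Python scripts to look and compute and a tool call to move; the robot and the scene stay as the last step left them, time stands still between calls to the robot, and variables do not carry over. Pictures are saved under pics/ and viewed, and the job is handed in when it is done.

Besides the shell and the picture viewer there is one more tool, called after "Request:" as name([rows], argument=value, ...), one row to a line, values as JSON. play_rows: Moves the arm, as the interface text tells. Its arguments: {"type":"object","properties":{"motion":{"type":"array"},"newtons":{"type":"number"}},"required":["motion"]}

```bash
mkdir -p pics; ls; python3 - <<'E'
from station import ctrl
import cv2,numpy as np
for n in("side","top","wrist"):
    d=ctrl.get_image(n);cv2.imwrite(f"pics/{n}0.png",d["color"][:,:,::-1]);print(n,d["mtx"].tolist(),np.round(d["T"],4).tolist(),[k for k in d])
    np.savez(f"{n}0.npz",**{k:d[k] for k in("color","mtx","T")})
print(ctrl.get_obs())
E
```

```text
pics
side [[434.0570224673271, 0.0, 321.47438671257373], [0.0, 434.0570224673271, 190.12930786537473], [0.0, 0.0, 1.0]] [[-0.9285, 0.2639, -0.2613, 0.3839], [-0.3714, -0.665, 0.648, 0.6024], [-0.0027, 0.6987, 0.7154, 0.7358], [0.0, 0.0, 0.0, 1.0]] ['color', 'mtx', 'T']
top [[433.7450425845834, 0.0, 315.8548796406375], [0.0, 433.7450425845834, 207.3718660648263], [0.0, 0.0, 1.0]] [[0.1325, 0.968, -0.2131, 0.381], [-0.9912, 0.1293, -0.0287, 0.0114], [-0.0002, 0.215, 0.9766, 1.0412], [0.0, 0.0, 0.0, 1.0]] ['color', 'mtx', 'T']
wrist [[309.70691628693146, 0.0, 320.2360959829237], [0.0, 309.70691628693146, 198.64103238379602], [0.0, 0.0, 1.0]] [[0.4117, -0.862, -0.2958, 0.1808], [0.9113, 0.3889, 0.135, 0.6038], [-0.0013, -0.3252, 0.9457, 0.3712], [0.0, 0.0, 0.0, 1.0]] ['color', 'mtx', 'T']
{'t': 0.15, 'q': array([ 1.02796903e+00,  5.32535312e-02,  1.61395075e+00,  7.43738389e-06,
        1.47600198e+00, -1.19007051e-01]), 'dq': array([ 0.00023626,  0.0002187 , -0.00399311, -0.0001504 , -0.00160765,
        0.00188739]), 'effort': array([ 4.11367027e-04, -3.94237661e+01, -3.70723414e+01, -8.74744637e-05,
        4.63390810e-03, -5.09944471e-06]), 'tool_pos': array([0.2567833 , 0.56929263, 0.23033211]), 'tool_rot': array([-6.60653034e-01, -3.07079768e+00,  2.39294465e-03]), 'contact_force': array([ 0.62022747, -0.804364  , -0.3436543 ]), 'wrist_torque': array([-0.00619955,  0.04404053, -0.03995197]), 'opening': 0.08537902196070982}
```

View pics/side0.png

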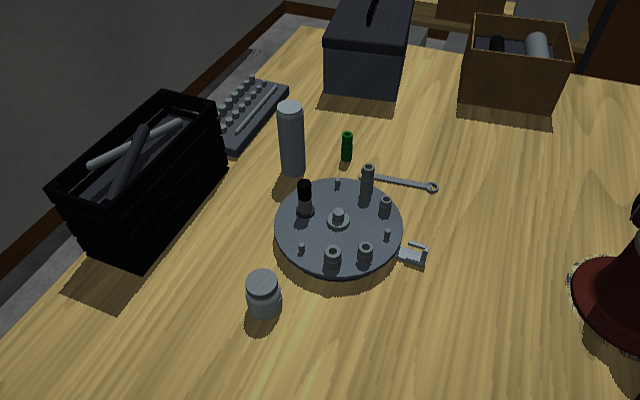

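View pics/top0.png

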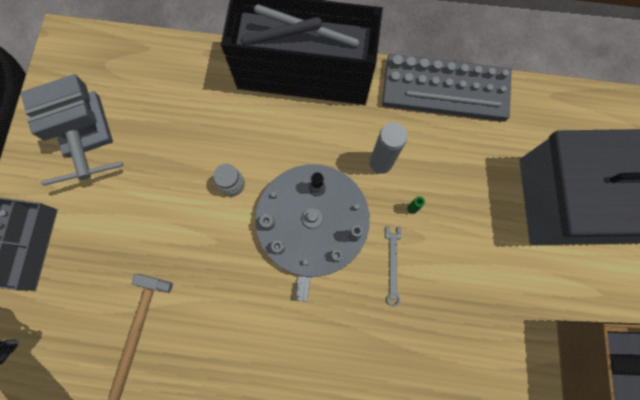

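View pics/wrist0.png

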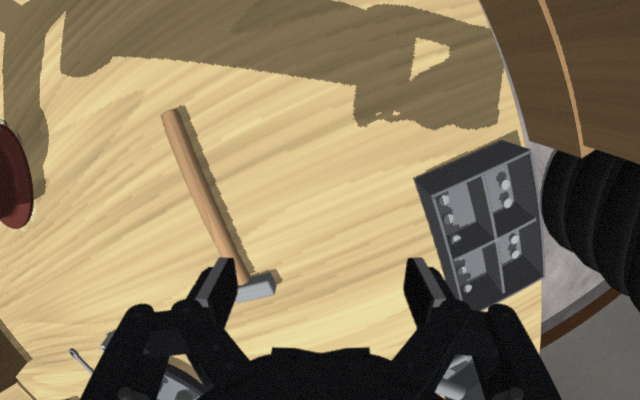

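The top view shows the carousel centre near (312,217), the knob at (317,180), the pointer at (302,290), the can at (390,145), the jar at (228,180) and the wrench at (393,265). What could pass for the deep socket: the steel tube at top (356,232) / side (367,182), the green tube at top (416,204), and short sockets at top (266,222), (277,246) and (336,256). I'll check in enlarged crops.

```bash
python3 - <<'E'
import cv2,numpy as np
t=np.load("top0.npz")["color"][:,:,::-1];s=np.load("side0.npz")["color"][:,:,::-1]
cv2.imwrite("pics/topc.png",cv2.resize(t[155:305,225:425],None,fx=4,fy=4,interpolation=cv2.INTER_CUBIC))
cv2.imwrite("pics/sidec.png",cv2.resize(s[150:290,250:450],None,fx=4,fy=4,interpolation=cv2.INTER_CUBIC))
E
```

```text
(no output)
```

View pics/topc.png

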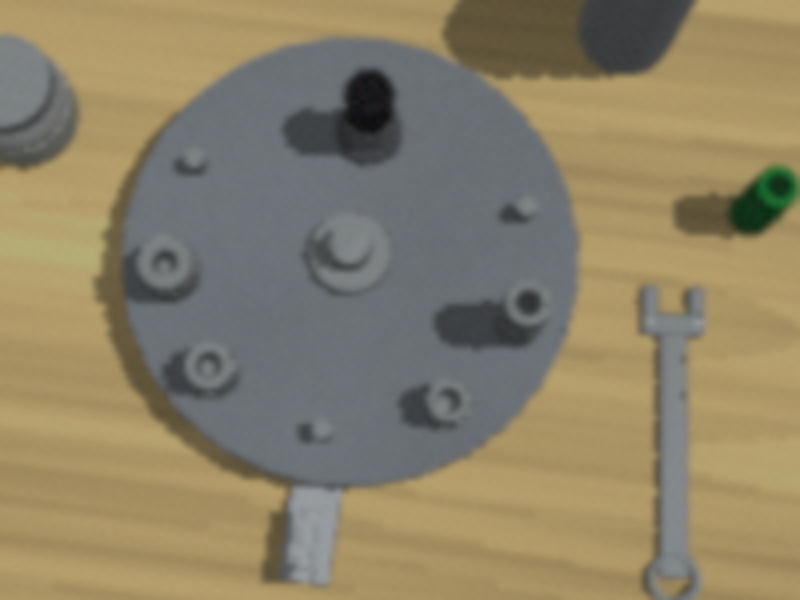

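View pics/sidec.png

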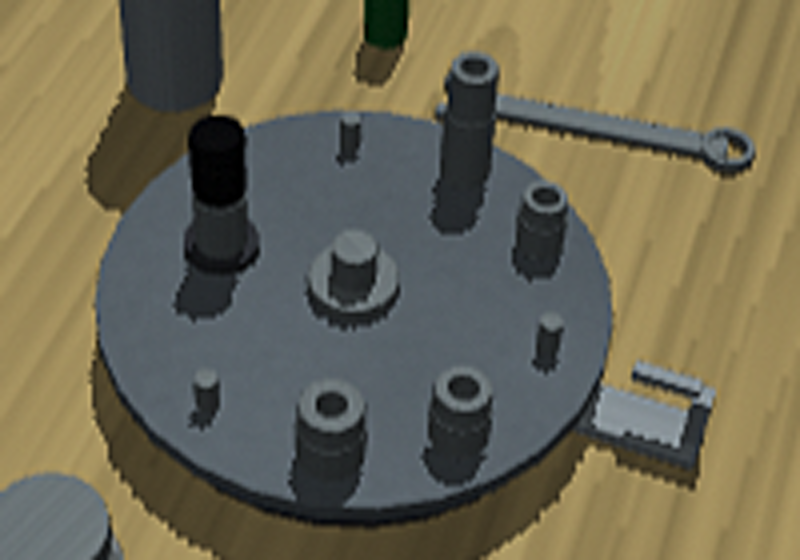

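The crops confirm that the deep socket is the tall steel tube at top crop (528,303) / side crop (473,67). The green tube stands off the carousel. Next I measure.

```bash
cat > h.py <<'E'
import numpy as np
def ray(n,u,v,f=None):
    d=np.load(f or f"{n}0.npz");m=d["mtx"];T=d["T"]
    c=np.array([(u-m[0,2])/m[0,0],-(v-m[1,2])/m[1,1],-1.]);return T[:3,3],T[:3,:3]@c
def atz(n,u,v,z,f=None):
    o,d=ray(n,u,v,f);return (o+d*(z-o[2])/d[2])[:2]
E
python3 - <<'E'
from h import *
np.set_printoptions(precision=4,suppress=True)
tc=lambda u,v:(225+(u-1.5)/4,155+(v-1.5)/4)
sc=lambda u,v:(250+(u-1.5)/4,150+(v-1.5)/4)
F={'hub':((350,241),(356,243),.075),'knobtop':((370,90),(217,127),.128),'deep':((528,302),(473,67),.122),'ppost':((322,430),(551,320),.064),
'pbr':((525,207),(350,120),.064),'pl':((193,158),(206,375),.064),'A':((166,262),(332,404),.08),'B':((210,366),(462,390),.08),'C':((448,402),(545,197),.078)}
P={}
for k,(t,s,z) in F.items():
    a=atz('top',*tc(*t),z);b=atz('side',*sc(*s),z);P[k]=(a+b)/2;print(k,a,b)
from scipy.optimize import least_squares
# axis from radii
ks=['deep','ppost','pbr','pl','A','B','C']
Q=np.array([P[k] for k in ks]);
r=least_squares(lambda p:np.r_[np.linalg.norm(Q-p,axis=1)-.105,np.linalg.norm(P['knobtop']-p)-.075],[.45,0.]);c=r.x;print('axis',c,r.fun)
for k in P:
    d=P[k]-c;print(k,np.linalg.norm(d),np.degrees(np.arctan2(d[1],d[0])))
for k,uv,z in(('can',(392,131),.19),('jar',(226,173),.085)):
    p=atz('top',*uv,z);print(k,p,np.linalg.norm(p-c))
print(atz('top',*tc(325,490),.01),atz('top',*tc(306,580),.05),[atz('top',393,v,0) for v in(228,304)])
E
```

```text
hub [0.5734 0.0459] [0.5714 0.0445]
knobtop [0.6479 0.0444] [0.6476 0.0422]
deep [ 0.5436 -0.0549] [ 0.5438 -0.0536]
ppost [0.4663 0.0473] [0.4669 0.0475]
pbr [ 0.6088 -0.0512] [ 0.6091 -0.049 ]
pl [0.6123 0.1432] [0.6124 0.142 ]
A [0.5467 0.1469] [0.5458 0.1467]
B [0.4918 0.1134] [0.4921 0.1167]
C [ 0.4897 -0.0204] [ 0.4904 -0.0191]
axis [0.5718 0.0464] [-0.0005  0.0002 -0.0016 -0.0006 -0.0014  0.0003  0.0002  0.001 ]
hub 0.001362411931131194 -65.02265859520253
knobtop 0.07596785105919389 -2.338843920769465
deep 0.10453443440907964 -105.61019532632308
ppost 0.1052317039699882 179.47814661697964
pbr 0.10340775359473114 -68.96167375731058
pl 0.10435402179123127 67.17295710960752
A 0.10358620402666317 104.30305729177574
B 0.10530186566969536 139.33313484717934
C 0.10520420480886099 -141.01428671648335
can [ 0.7499 -0.0997] 0.2303391363706023
jar [0.6425 0.2548] 0.22004791617317818
[0.4365 0.0427] [0.3836 0.0452] [array([ 0.5821, -0.1508]), array([ 0.4024, -0.1679])]
```

```bash
cat >> h.py <<'E'
from scipy.spatial.transform import Rotation as R
def rel(o,p,yawy=None):
    Rt=R.from_rotvec(o["tool_rot"]);m=Rt.as_matrix()
    print("tcp",np.round(o["tool_pos"],4),"axes x,y,z",np.round(m.T,3).tolist(),"yaw_y",np.degrees(np.arctan2(m[1,1],m[0,1])).round(2))
    print("shift cm",np.round(100*m.T@(np.array(p)-o["tool_pos"]),2))
    if yawy is not None:
        a=np.radians(yawy);y=np.array([np.cos(a),np.sin(a),0]);z=np.array([0,0,-1.]);x=np.cross(y,z)
        print("turn deg",np.round(np.degrees((Rt.inv()*R.from_matrix(np.c_[x,y,z])).as_rotvec()),2))
E
python3 - <<'E'
from station import ctrl
from h import *
rel(ctrl.get_obs(),[.647,.0445,.20],89)
E
```

```text
tcp [0.2568 0.5693 0.2303] axes x,y,z [[-0.912, 0.411, 0.0], [0.411, 0.912, -0.002], [-0.001, -0.001, -1.0]] yaw_y 65.72
shift cm [-57.15 -31.78   3.07]
turn deg [ -0.09  -0.03 -23.28]
```

Request:
play_rows([
  [[-1,-2,-1,0,0,0,-1],[-1,-6,-3,0,0,0,-2],[-1,-11,-6,0,0,0,-4],[-1,-16,-9,0,0,0,-6],[-1,-21,-12,0,0,0,-8],[-1,-26,-14.5,0,0,0,-10],[-1,-31,-17.5,0.5,0,0,-12],[-1,-36,-20,1,0,0,-14],[-1,-41,-23,1.5,0,0,-16],[-1,-46,-25.5,2,0,0,-18],[-1,-50.5,-28,2.5,0,0,-20],[-1,-54,-30,3,0,0,-22],[-1,-56.5,-31.4,3,0,0,-23.3],[-1,-57.15,-31.8,3.05,0,0,-23.3],[-1,-57.15,-31.8,3.05,0,0,-23.3]],
], newtons=80)

```text
t: 2.02
tool_pos: [0.6466, 0.0446, 0.1999]
tool_rot: [-0.028, -3.14, 0.002]
contact_force: [0.0, 0.1, 0.8]
opening: 0.0854
```

```bash
python3 - <<'E'
from station import ctrl
import cv2
from h import *
d=ctrl.get_image("wrist");cv2.imwrite("pics/wrist1.png",d["color"][:,:,::-1]);np.savez("wrist1.npz",**{k:d[k] for k in("color","mtx","T")})
d=ctrl.get_image("top");cv2.imwrite("pics/top1.png",d["color"][:,:,::-1])
o=ctrl.get_obs();print(o['t'],o['q'],o['contact_force']);rel(o,[.6473,.0445,.092],89)
m=np.load("wrist1.npz")
for p in([.6473,.0445,.128],[.5718,.0464,.075],[.5436,-.0545,.122],[.4668,.0474,.064]):
    T=m["T"];c=T[:3,:3].T@(np.array(p)-T[:3,3]);v=np.array([c[0],-c[1],-c[2]]);r=np.hypot(v[0],v[1]);th=np.arctan2(r,v[2])
    print(p,m["mtx"][:2,2]+m["mtx"][0,0]*th*v[:2]/r)
E
```

```text
2.125 [-4.42267122e-02  1.26760475e-01  1.58645953e+00 -1.08373611e-03
  1.42951088e+00 -1.59858524e+00] [-0.05367594  0.68311536 -0.39878482]
tcp [0.6464 0.0454 0.2002] axes x,y,z [[-1.0, 0.016, 0.001], [0.016, 1.0, -0.001], [-0.001, -0.001, -1.0]] yaw_y 89.07
shift cm [-0.11 -0.07 10.82]
turn deg [-0.06 -0.07  0.07]
[0.6473, 0.0445, 0.128] [320.31730033 212.73337357]
[0.5718, 0.0464, 0.075] [320.94855293 106.28769407]
[0.5436, -0.0545, 0.122] [183.43098269  79.31851227]
[0.4668, 0.0474, 0.064] [319.89183298  -7.40156581]
```

View pics/wrist1.png

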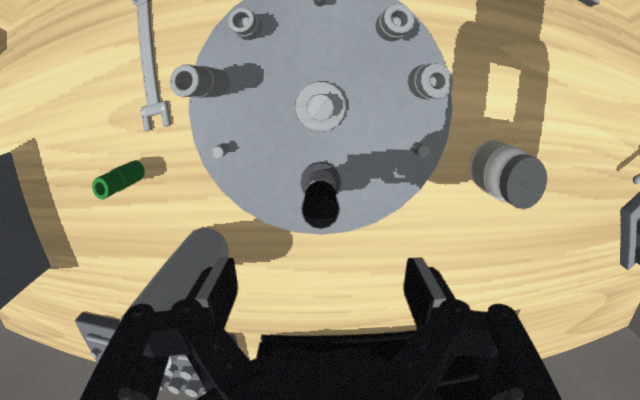

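The wrist view shows the knob top at (320,209), on the jaw midline. The hub at (320,106) and the deep socket at (184,81) both match the prediction. I'll go down and grip.

Request:
play_rows([
  [[-1,0,0,1.5,0,0,0],[-1,-0.1,-0.07,4,0,0,0],[-1,-0.1,-0.07,6.5,0,0,0],[-1,-0.1,-0.07,9,0,0,0],[-1,-0.1,-0.07,10.5,0,0,0],[-1,-0.1,-0.07,11,0,0,0],[-1,-0.1,-0.07,11,0,0,0],[0,-0.1,-0.07,11,0,0,0],[0.3,-0.1,-0.07,11,0,0,0],[1,-0.1,-0.07,11,0,0,0],[1,-0.1,-0.07,11,0,0,0],[1,-0.1,-0.07,11,0,0,0],[1,-0.1,-0.07,11,0,0,0],[1,-0.1,-0.07,11,0,0,0]],
], newtons=80)

```text
t: 3.88
tool_pos: [0.6475, 0.0445, 0.091]
tool_rot: [-0.026, -3.141, 0.002]
contact_force: [-3.0, 0.4, 5.0]
opening: 0.0265
```

```bash
python3 - <<'E'
from station import ctrl
import cv2
from h import *
d=ctrl.get_image("side");cv2.imwrite("pics/side2.png",cv2.resize(d["color"][100:300,220:480,::-1],None,fx=3,fy=3,interpolation=2));
o=ctrl.get_obs();print(o['t'],o['q'],o['contact_force'],o['wrist_torque'],o['opening']);rel(o,[.6473,.0445,.092],89)
E
```

```text
3.925 [-4.54998418e-02  2.27690204e-01  1.66359204e+00 -1.36113748e-03
  1.25089117e+00 -1.59958196e+00] [-2.49656097 -0.87834287  6.69687405] [-0.12828887  0.32332295  0.03544376] 0.02649145492712727
tcp [0.6475 0.0444 0.0909] axes x,y,z [[-1.0, 0.016, 0.001], [0.016, 1.0, -0.001], [-0.001, -0.001, -1.0]] yaw_y 89.07
shift cm [ 0.02  0.01 -0.11]
turn deg [-0.07 -0.04  0.07]
```

View pics/side2.png

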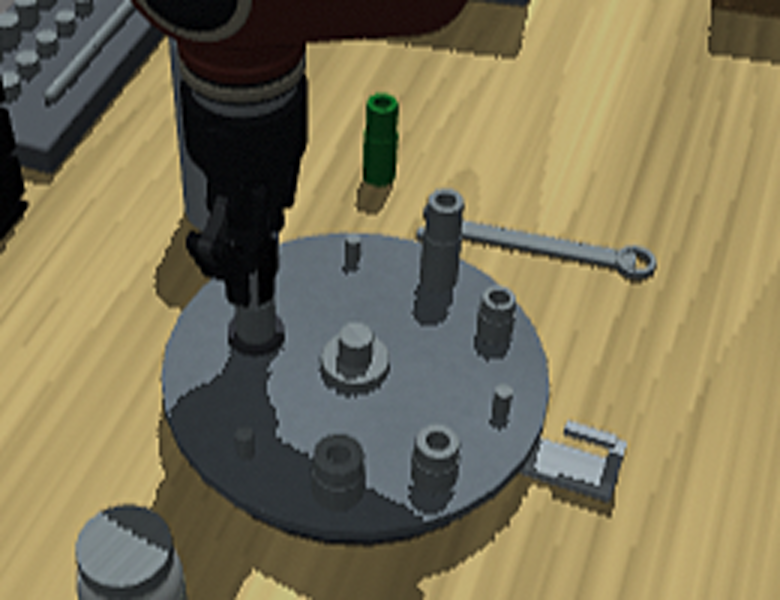

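Gripped: opening 26.5 mm, jaws on the knob in the side picture. Now I pull up in small steps.

Request:
play_rows([
  [[1,0,0,-0.3,0,0,0],[1,0,0,-0.7,0,0,0],[1,0,0,-1.1,0,0,0],[1,0,0,-1.5,0,0,0],[1,0,0,-1.8,0,0,0],[1,0,0,-1.9,0,0,0],[1,0,0,-1.9,0,0,0]],
])

```text
t: 4.8
tool_pos: [0.6474, 0.0444, 0.1066]
tool_rot: [-0.026, -3.141, 0.002]
contact_force: [8.2, -0.5, -12.7]
opening: 0.0267
```

Request:
play_rows([
  [[1,0,0,-0.1,0,0,0],[1,0,0,-0.3,0,0,0],[1,0,0,-0.3,0,0,0]],
])

```text
t: 5.18
tool_pos: [0.6474, 0.0445, 0.1064]
tool_rot: [0.026, 3.141, -0.001]
contact_force: [8.1, 0.0, -13.4]
opening: 0.0266
```

```bash
python3 - <<'E'
from station import ctrl
from h import *
o=ctrl.get_obs();print(o['t'],o['contact_force'],o['wrist_torque'],o['opening'],o['tool_pos'])
E
```

```text
5.175 [  8.08649213   0.03745194 -13.36857817] [-0.0314271  -1.3128543   0.00311795] 0.026565359310522795 [0.64738039 0.04446302 0.10643885]
```

Request:
play_rows([
  [[1,0,0,-0.5,0,0,0],[1,0,0,-0.7,0,0,0],[1,0,0,-0.7,0,0,0]],
])

```text
t: 5.55
tool_pos: [0.6474, 0.0444, 0.1101]
tool_rot: [0.026, 3.141, -0.001]
contact_force: [10.0, -1.2, -12.2]
opening: 0.0266
```

```bash
python3 - <<'E'
from station import ctrl
import cv2
from h import *
d=ctrl.get_image("side");cv2.imwrite("pics/side3.png",cv2.resize(d["color"][140:260,250:410,::-1],None,fx=5,fy=5,interpolation=2));
o=ctrl.get_obs();print(o['t'],o['contact_force'],o['wrist_torque'],o['opening'],o['tool_pos'])
E
```

```text
5.6 [  8.8921392   -0.20105239 -13.11376965] [-0.0861866  -1.4629479   0.07605717] 0.026476156388823873 [0.64740339 0.04444461 0.11003241]
```

View pics/side3.png

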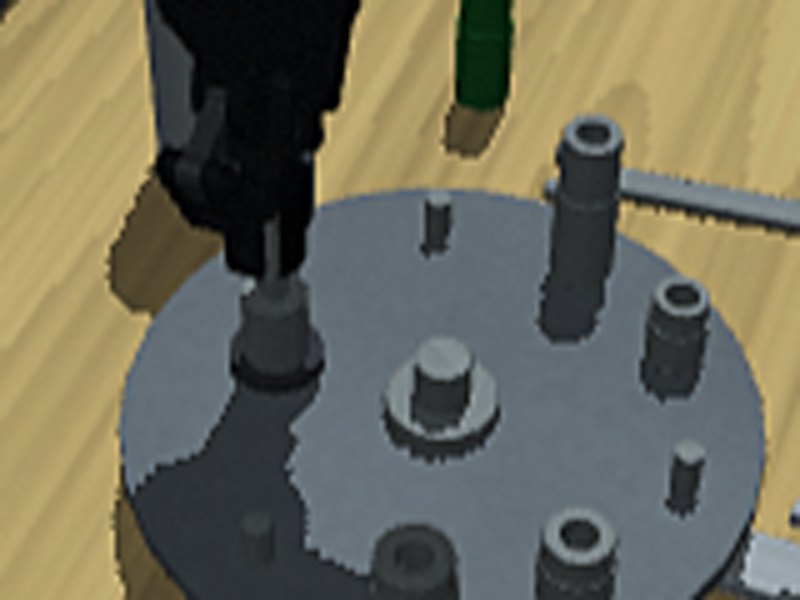

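Request:
play_rows([
  [[1,0,0,-0.5,0,0,0],[1,0,0,-0.6,0,0,0],[1,0,0,-0.6,0,0,0]],
])

```text
t: 5.98
tool_pos: [0.6474, 0.0445, 0.1111]
tool_rot: [0.027, 3.14, -0.0]
contact_force: [12.5, -1.2, -18.3]
opening: 0.0261
```

```bash
python3 - <<'E'
from station import ctrl
from h import *
o=ctrl.get_obs();print(o['t'],o['contact_force'],o['wrist_torque'],o['opening'],o['tool_pos'],o['q']);rel(o,[.6473,.0445,.092],89)
E
```

```text
5.975 [ 12.52553074  -1.19534224 -18.25597568] [-0.11244978 -1.90201123 -0.01361007] 0.026129280382266938 [0.64736724 0.04445373 0.11112621] [-4.60287281e-02  2.04562085e-01  1.65404069e+00 -2.38280916e-05
  1.28167231e+00 -1.59978631e+00]
tcp [0.6474 0.0445 0.1111] axes x,y,z [[-1.0, 0.017, -0.001], [0.017, 1.0, -0.0], [0.001, -0.0, -1.0]] yaw_y 89.02
shift cm [0.01 0.   1.91]
turn deg [-0.    0.08  0.02]
```

The knob is at its stop: it rose 20.2 mm and the force jumped to 18 N. Working out the arc, clockwise from above.

```bash
cat >> h.py <<'E'
AX=np.array([.5718,.0464])
def arc(o,degs,zb=-.5):
    Rt=R.from_rotvec(o["tool_rot"]);p=o["tool_pos"]
    for a in degs:
        r=R.from_euler('z',a,degrees=True);v=p-np.r_[AX,p[2]]
        s=100*Rt.inv().apply(r.apply(v)-v);s[2]+=zb
        t=np.degrees((Rt.inv()*r*Rt).as_rotvec());print(a,np.round(s,2),np.round(t,1))
E
python3 - <<'E'
from station import ctrl
from h import *
arc(ctrl.get_obs(),[-1,-3,-6,-9,-12,-15,-18,-21,-24,-27,-30,-33,-35,-36])
E
```

```text
-1 [ 0.   -0.13 -0.5 ] [0. 0. 1.]
-3 [ 0.01 -0.4  -0.5 ] [0. 0. 3.]
-6 [ 0.05 -0.79 -0.5 ] [0. 0. 6.]
-9 [ 0.1  -1.18 -0.5 ] [0. 0. 9.]
-12 [ 0.18 -1.57 -0.5 ] [ 0.  0. 12.]
-15 [ 0.27 -1.95 -0.5 ] [ 0.  0. 15.]
-18 [ 0.39 -2.33 -0.5 ] [ 0.  0. 18.]
-21 [ 0.53 -2.7  -0.5 ] [ 0.  0. 21.]
-24 [ 0.68 -3.07 -0.5 ] [ 0.  0. 24.]
-27 [ 0.85 -3.42 -0.5 ] [ 0.  0. 27.]
-30 [ 1.05 -3.77 -0.5 ] [ 0.  0. 30.]
-33 [ 1.26 -4.11 -0.5 ] [ 0.  0. 33.]
-35 [ 1.4  -4.32 -0.5 ] [ 0.  0. 35.]
-36 [ 1.48 -4.43 -0.5 ] [ 0.  0. 36.]
```

Request:
play_rows([
  [[1,0,0,-0.5,0,0,0],[1,0,-0.13,-0.5,0,0,1],[1,0.01,-0.4,-0.5,0,0,3],[1,0.05,-0.79,-0.5,0,0,6],[1,0.1,-1.18,-0.5,0,0,9],[1,0.18,-1.57,-0.5,0,0,12],[1,0.27,-1.95,-0.5,0,0,15],[1,0.39,-2.33,-0.5,0,0,18],[1,0.53,-2.7,-0.5,0,0,21],[1,0.68,-3.07,-0.5,0,0,24],[1,0.85,-3.42,-0.5,0,0,27],[1,1.05,-3.77,-0.5,0,0,30],[1,1.26,-4.11,-0.5,0,0,33],[1,1.4,-4.32,-0.5,0,0,35],[1,1.48,-4.43,-0.5,0,0,36],[1,1.48,-4.43,-0.5,0,0,36]],
])

```text
t: 7.98
tool_pos: [0.6316, -0.0007, 0.1111]
tool_rot: [0.999, 2.977, -0.001]
contact_force: [12.4, -4.6, -18.6]
opening: 0.0265
```

```bash
python3 - <<'E'
from station import ctrl
import cv2
from h import *
d=ctrl.get_image("side");cv2.imwrite("pics/side4.png",cv2.resize(d["color"][100:300,220:480,::-1],None,fx=3,fy=3,interpolation=2));
o=ctrl.get_obs();print(o['t'],o['contact_force'],o['wrist_torque'],o['opening'],o['tool_pos'],o['q'])
v=o["tool_pos"][:2]-AX;print(np.linalg.norm(v),np.degrees(np.arctan2(v[1],v[0])));rel(o,[.6473,.0445,.092])
arc(o,[-1,-3,-6,-9,-12,-15,-18,-21,-24,-27,-30,-33,-36,-38,-39,-40])
E
```

```text
8.025 [ 12.65635367  -4.77728076 -19.33950755] [-0.64839557 -1.82033619 -0.38665925] 0.026239423824550936 [ 0.63163693 -0.00069208  0.11113045] [-1.18306141e-01  1.66286266e-01  1.69771208e+00 -1.25237221e-03
  1.27575933e+00 -1.04147441e+00]
0.07614540413791902 -38.20299423060485
tcp [ 0.6316 -0.0007  0.1111] axes x,y,z [[-0.798, 0.603, -0.002], [0.603, 0.798, -0.0], [0.002, -0.001, -1.0]] yaw_y 52.91
shift cm [1.48 4.55 1.91]
-1 [ 0.   -0.13 -0.5 ] [0. 0. 1.]
-3 [ 0.02 -0.4  -0.5 ] [0. 0. 3.]
-6 [ 0.06 -0.79 -0.5 ] [0. 0. 6.]
-9 [ 0.12 -1.19 -0.5 ] [0. 0. 9.]
-12 [ 0.2  -1.58 -0.5 ] [ 0.  0. 12.]
-15 [ 0.3  -1.97 -0.5 ] [ 0.  0. 15.]
-18 [ 0.42 -2.35 -0.5 ] [ 0.  0. 18.]
-21 [ 0.56 -2.72 -0.5 ] [ 0.  0. 21.]
-24 [ 0.72 -3.08 -0.5 ] [ 0.1  0.  24. ]
-27 [ 0.9  -3.44 -0.5 ] [ 0.1  0.  27. ]
-30 [ 1.09 -3.79 -0.5 ] [ 0.1  0.  30. ]
-33 [ 1.31 -4.12 -0.5 ] [ 0.1  0.  33. ]
-36 [ 1.54 -4.45 -0.5 ] [ 0.1  0.  36. ]
-38 [ 1.71 -4.66 -0.5 ] [ 0.1  0.  38. ]
-39 [ 1.79 -4.76 -0.5 ] [ 0.1  0.  39. ]
-40 [ 1.88 -4.86 -0.5 ] [ 0.1  0.  40. ]
```

View pics/side4.png

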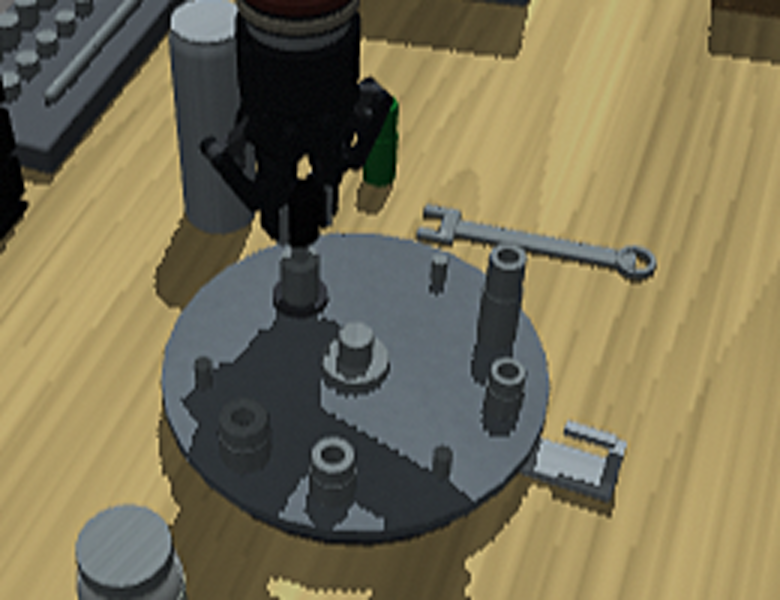

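The turntable has swung about 37°, the knob is still up (z unchanged, spindle showing under it) and the sockets are standing. I'll go on by about 38°.

Request:
play_rows([
  [[1,0,-0.13,-0.5,0,0,1],[1,0.02,-0.4,-0.5,0,0,3],[1,0.06,-0.79,-0.5,0,0,6],[1,0.12,-1.19,-0.5,0,0,9],[1,0.2,-1.58,-0.5,0,0,12],[1,0.3,-1.97,-0.5,0,0,15],[1,0.42,-2.35,-0.5,0,0,18],[1,0.56,-2.72,-0.5,0,0,21],[1,0.72,-3.08,-0.5,0,0,24],[1,0.9,-3.44,-0.5,0,0,27],[1,1.09,-3.79,-0.5,0,0,30],[1,1.31,-4.12,-0.5,0,0,33],[1,1.5,-4.38,-0.5,0,0,35.5],[1,1.62,-4.55,-0.5,0,0,37],[1,1.71,-4.66,-0.5,0,0,38],[1,1.71,-4.66,-0.5,0,0,38],[1,1.71,-4.66,-0.5,0,0,38]],
])

```text
t: 10.15
tool_pos: [0.5891, -0.0281, 0.1111]
tool_rot: [1.917, 2.487, -0.001]
contact_force: [11.4, -3.2, -18.6]
opening: 0.0261
```

```bash
python3 - <<'E'
from station import ctrl
import cv2
from h import *
for n in("side","top"):
    d=ctrl.get_image(n);np.savez(f"{n}5.npz",**{k:d[k] for k in("color","mtx","T")})
    c=d["color"][150:290,250:450] if n=="side" else d["color"][155:305,225:425]
    cv2.imwrite(f"pics/{n}5.png",cv2.resize(c[:,:,::-1],None,fx=4,fy=4,interpolation=2))
o=ctrl.get_obs();print(o['t'],o['contact_force'],o['wrist_torque'],o['opening'],o['tool_pos'],o['q'],o['dq'])
v=o["tool_pos"][:2]-AX;print(np.linalg.norm(v),np.degrees(np.arctan2(v[1],v[0])))
E
```

```text
10.25 [ 11.13220528  -4.30703175 -19.51481647] [-0.57946706 -1.67104543 -0.81801916] 0.02661579584239425 [ 0.58912582 -0.02808     0.11114781] [-1.73159456e-01  7.26817483e-02  1.79985299e+00 -1.33587962e-03
  1.26804159e+00 -4.29888279e-01] [ 2.51360227e-04  1.39222369e-04 -2.71166340e-04  8.90607594e-06
  4.40704992e-04  6.97894519e-04]
0.07646865124769106 -76.90453495862498
```

View pics/side5.png

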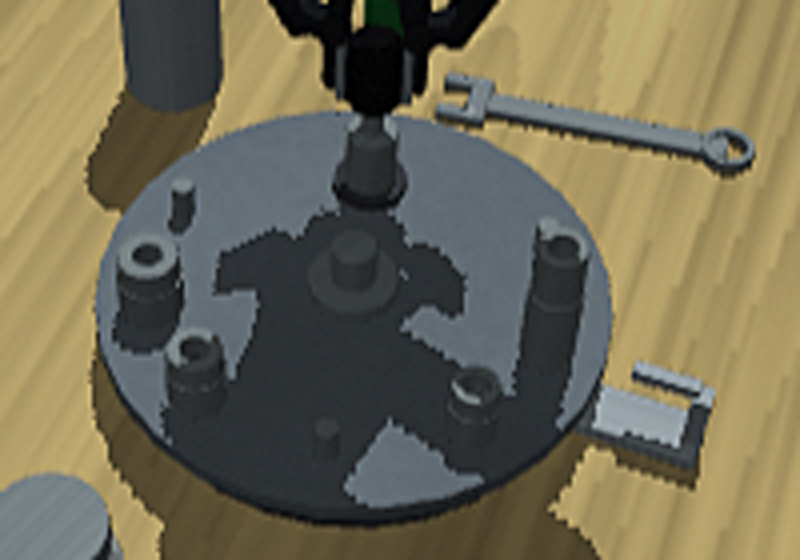

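View pics/top5.png

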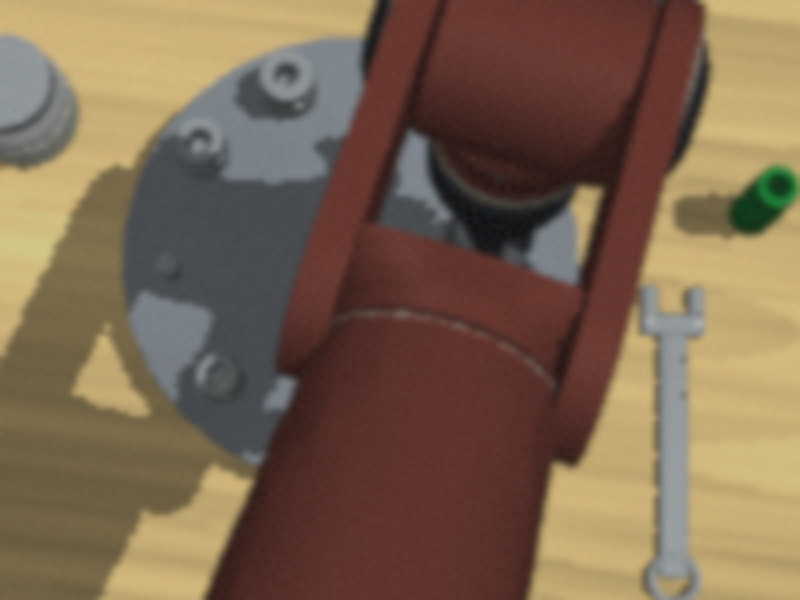

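The side crop shows the deep socket's top at about (562,246), the pointer tip at about (637,370), and all sockets standing. Computing the alignment.

```bash
python3 - <<'E'
from h import *
sc=lambda u,v:(250+(u-1.5)/4,150+(v-1.5)/4)
tc=lambda u,v:(225+(u-1.5)/4,155+(v-1.5)/4)
for n,p in(('deep',atz('side',*sc(562,246),.122)),('ptip',atz('side',*sc(636,369),.047)),('pend',atz('side',*sc(708,392),.050)),('C',atz('side',*sc(475,384),.078)),('C top',atz('top',*tc(220,374),.078)),
 ('A',atz('side',*sc(149,255),.08)),('A',atz('top',*tc(287,77),.08)),('B',atz('side',*sc(196,350),.08)),('B',atz('top',*tc(205,142),.08))):
    d=p-AX;print(n,p,np.linalg.norm(d),np.degrees(np.arctan2(d[1],d[0])))
E
```

```text
deep [0.46715052 0.0501063 ] 0.10471508741247156 177.97164190658728
ptip [0.42130473 0.04805413] 0.1505043633021062 179.37027173907157
pend [0.38508907 0.05127258] 0.18677449498516713 178.50509722229847
C [0.48785398 0.1096403 ] 0.10510123713326298 143.00764642639876
C top [0.48835836 0.10736474] 0.10334024695762307 143.84711521654663
A [0.66375807 0.09462897] 0.10383795159077944 27.675526944684414
A [0.66328868 0.09468196] 0.10344721470916252 27.822269191005706
B [0.61738955 0.1410544 ] 0.10506123261950595 64.28257374331861
B [0.61871292 0.13569504] 0.10086835961513126 62.283919816950615
```

```bash
python3 - <<'E'
from h import *
from station import ctrl
d=np.load("side5.npz");T=d["T"];m=d["mtx"]
a=np.radians(-76.9);k=AX+.075*np.array([np.cos(a),np.sin(a)])
for z in(.084,.086,.106,.128,.148):
    c=T[:3,:3].T@(np.r_[k,z]-T[:3,3]);u=m[0,0]*c[0]/-c[2]+m[0,2];v=m[1,1]*-c[1]/-c[2]+m[1,2];print(z,(u-250)*4+1.5,(v-150)*4+1.5)
import cv2
cv2.imwrite("pics/kn.png",cv2.resize(d["color"][135:205,305:385,::-1],None,fx=8,fy=8,interpolation=cv2.INTER_NEAREST))
o=ctrl.get_obs();print(o['t'],o['contact_force'],o['tool_pos'],o['opening'])
E
```

```text
0.084 371.94595987791354 130.2106576400521
0.086 372.06631311003775 127.54183958399392
0.106 373.29062153738255 100.39295143692163
0.128 374.682523419224 69.52769913790326
0.148 375.99101113993106 40.5121455585346
10.25 [ 11.13220528  -4.30703175 -19.51481647] [ 0.58912582 -0.02808     0.11114781] 0.02661579584239425
```

View pics/kn.png

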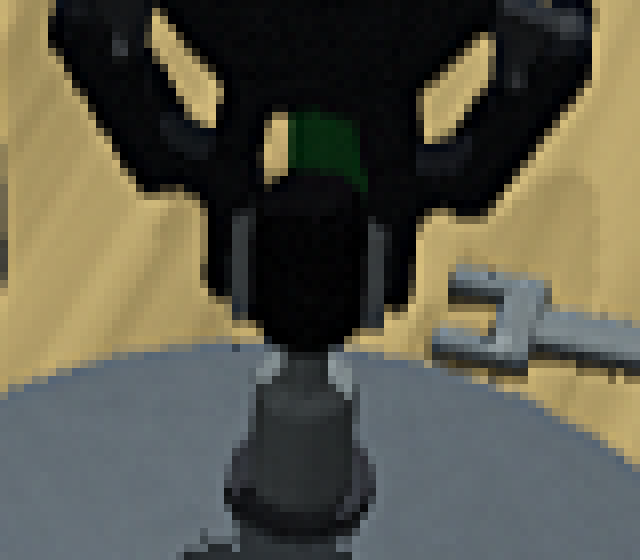

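The close crop shows the knob clear of its sleeve, with its top edge where it should be for a 20 mm lift, and a pad on either side. The deep socket is within about 2–3 mm of the pointer line, so I'm handing in.

```bash
python3 -c "
from station import ctrl
print(ctrl.finish_job())"
```

```text
the job is handed in; nothing more can be done
None
```

I gripped the knob at 80 N and pulled it up 20 mm to its stop. The pull rose from 13 to 18 N when it reached the stop. I then swung the turntable about 76° clockwise in two arcs and handed the job in at about 10.3 s, still gripping and pulling up.

Last checks:
- **Knob:** it is still up. The tool height stayed at 0.111 m with about 19 N of pull, and the side picture shows the knob raised clear of its sleeve.
- **Deep socket:** in the side picture it stands about 178.0° round the axis, against 179.2–179.4° for the pointer. That is roughly 1.3° off, or 2–3 mm, within the 12 mm limit.
- **Other sockets:** all are standing on their posts.
- **Jar, wrench and can:** the jar and wrench look unmoved. Of the can, only the base was in view in the last picture, and it is where it was.

**Disagreement:** the tool's own motion gave a turn of 75.5°, while the socket positions in the images gave about 76.3°. The difference is about 1.5 mm at the socket. The top camera could not confirm the alignment because the arm hid the deep socket from it.

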